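# Lock the focus and show a spark plug's firing end to the inspection camera

### The job

A worn plug is to be checked with the upward-looking inspection camera on the bench. First swing the lever of the camera's lock collar clockwise (seen from above) fully home to its locked mark; then pull the loosened spark plug out of the finned cylinder head and hold it still over the lens, upright with the threaded firing end pointing straight down at the middle of the lens, its end 100 mm above the lens rim. Finish while holding it there in the gripper, and leave the head and everything else on the bench as it lies.

Things in the scene. Friction and masses are not known exactly. Their poses are not given: they have to be found in the camera images.
- inspection_camera: Camera fixed on the bench, looking straight up: grey foot 104 x 94 x 16 mm, dark body 50 x 50 mm, dark flange 63 mm across (z = 74 to 80 mm) with white marks (short thin: open; long broad: locked), the lock collar, a black lens barrel with a front ring 45 mm across, top at z = 108 mm. Origin: centre of the foot's underside, on the optical axis; z up. Turned up to 0.5 rad.
- lens_rim (a point): Centre of the lens's front rim, 108 mm above the bench, on the optical axis; axes as the camera's (z up).
- lock_collar (a joint): Captive knurled collar, 55 mm across, z = 81 to 96 mm, turning about the optical axis. rad, grows clockwise seen from above; 0 = open mark, 1.25 = hard stop at the locked mark; starts at 0 to 0.45. Stays where it is left; needs 0.1 N m (2.5 N at the lever). At value q the lever points 225 degrees - q, counted counter-clockwise from the camera's +x.
- lever_grip (a point): Top middle of the collar's radial lever, 102 mm above the bench, 43 mm from the optical axis. The lever is an upright tab 10 mm thick (tangentially), z = 82 to 102 mm, 25 to 56 mm from the axis, with free space on both sides. Grip it across its thickness from above, or push its flank, on an arc about the optical axis.
- cylinder_head: Bare aluminium cylinder head of a small engine, loose, about 1.4 kg, 130 x 108 mm, lying on its flat face; fins up to z = 28 mm, cut away round a slanted plug boss. Origin: centre of its underside; z up. The plug bore leans 25 degrees towards the head's own -x: its outward axis is (-0.423, 0, 0.906) in the head's axes. Turned up to 0.4 rad.
- boss_face (a point): Centre of the face of the round boss, 36 mm across, from which the plug stands out, 38 mm above the bench; axes as the head's. The stepped bore is 21 mm deep with about 0.8 mm clearance round the plug, no thread engaged.
- spark_plug: Spark plug, 62 mm long, 50 g, loose in the head's bore: threaded firing end (13 mm across) in the bore, hexagon 20 mm across flats and 8 mm high just above the boss face, white insulator above, tapering 14 to 6 mm. Its +y runs along the plug towards the firing end; the axis is at x = 0, z = 10 mm of its frame. At the start two flats face the head's +y and -y: grip across these.
- plug_tip (a point): Middle of the plug's firing end (the threaded end), at the bottom of the bore at the start; axes as the plug's.
- plug_hex (a point): Middle of the plug's hexagon on its axis, 25.5 mm from plug_tip; axes as the plug's.
- plug_top (a point): Terminal end of the white insulator, 62 mm from plug_tip; axes as the plug's.
- spanner_a: Bystander: combination spanner, 167 x 24 x 8 mm, lying between the camera and the head, pointing away from the robot. Origin: centre of its underside.
- spare_plug: Bystander: another spark plug of the same kind, lying on its side on the bench; not the one to show. Origin: centre of its underside.
- tube_union: Bystander: small plated tube union, 34 x 15 x 14 mm, near the front edge. Origin: centre of its underside.

How it is judged (in metres and radians):
On the way, in this order (a step that is already met when the one before it is completed fails the run):
1. the lock collar is turned home to its locked mark, the plug still in the head (value of joint lock_collar above 1.17 rad and distance between plug_hex and boss_face below 0.012 m), for 0.2 s.
2. the plug is pulled out of the head and held in the gripper, clear of it (contact force between spark_plug and the fingers above 1 N and distance between plug_tip and boss_face above 0.04 m and contact force between spark_plug and cylinder_head below 0.05 N), for 0.2 s.
At the end, for the whole second after the job is handed in: Collar within 0.08 rad of its locked stop; plug held still by the fingers alone, firing end down, within 12 mm of the optical axis and 88 to 112 mm above the lens rim, within 0.17 rad (10 degrees) of vertical; head flat, within 30 mm of where it lay; bystanders within 30 mm of where they lay (value of joint lock_collar above 1.17 rad and contact force between spark_plug and the fingers above 1 N and horizontal distance between plug_tip and lens_rim below 0.012 m and z of plug_tip in the frame of lens_rim between 0.088 and 0.112 m and angle between the y axis of spark_plug and the z axis of lens_rim, either way round below 0.17 rad and z of plug_top in the frame of lens_rim above 0.14 m and contact force between spark_plug and inspection_camera below 0.05 N and contact force between spark_plug and cylinder_head below 0.05 N and linear speed of spark_plug below 0.02 m/s and angular speed of spark_plug below 0.2 rad/s and distance of cylinder_head from where it was at the start of the episode below 0.03 m and angle between cylinder_head's own z axis and vertical below 0.05 rad); the arm keeps its last pose, push and grip.
It fails at once if the head is dragged or tipped (distance of cylinder_head from where it was at the start of the episode above 0.04 m or angle between cylinder_head's own z axis and vertical above 0.15 rad).
It fails at once if a bystander is knocked away (distance of any of spanner_a, spare_plug, tube_union from where it was at the start of the episode above 0.03 m).
It fails at once if the plug strikes the camera (contact force between spark_plug and inspection_camera above 3 N).
It also fails if it takes over 54 s, if anything falls off the work surface, if the arm or the gripper's body presses on something with over 40 N, if the wrist force passes 120 N, or if a joint passes its speed limit or range.

### The arm

A 6-joint arm with a two-finger parallel gripper is mounted at the origin on a cart in front of the work surface, level with it; the furniture and walls round the work are solid. World frame = base frame: x ahead of the robot, y to its left, z up, the work surface at z = 0. Lengths are in mm, angles in rad, forces in N, time in s.
With the tool pointing down it reaches from about 275 to 750 mm from the base axis. Payload 10.2 kg.
Tool frame: the origin (TCP) lies where the fingers leave the gripper's body, on its centre line; the fingertips stand 73 mm ahead of it and the grasp point (between the pads) lies 54 mm ahead of it; z points along the fingers, y is the line along which they close (so a half turn about z gives the same grasp; the last joint's range is limited). The gripper opens to 85 mm and grips with 20 to 120 N. Pads are 22 mm wide; open, the fingers measure 114 mm over their backs; the gripper's body (76 mm by 85 mm) begins 54 mm behind the grasp point. The pads swing forward as they close: fully open they stand 13 mm farther back than shut.
Start: joints at [0.947, 0.313, 1.498, -0, 1.331, -0.223], TCP at [204.845, 483.395, 303.894] pointing down, gripper open.
Joint ranges: [-2.94, 2.94], [-0.97, 2.17], [0.19, 2.56], [-1.23, 4.37], [0.02, 3.11], [-2.88, 2.88]. Speed limits (rad/s): [2.39, 2.39, 3.01, 3.14, 3.14, 3.14].

### API

Orientations are given as a unit quaternion [w, x, y, z].
In Python, from rig import ctrl gives the robot as it stands.
- The arm moves only by the shell command python3 -m creep 'ROWS' [OPENING] [FORCE]. ROWS is JSON, a list that holds one entry, the list of rows, each a list of 6 numbers: the shift along the world's x, y, z in units of 25 mm (1.0 is 25 mm), then the turn, a rotation vector about the world's x, y, z in units of 5 degrees (1.0 is 5 degrees). In form: [[[x, y, z, ax, ay, az], ...]]. A call has 1 to 20 rows; each row is the pose to reach, as a shift and turn from the pose commanded when the call began; what a row does not reach only later rows make up. A row lasts 1/12 s, in which the tool goes at most 41.7 mm and 7.16 degrees, less where a joint would pass 70% of its speed; a pose out of reach is approached as far as the arm can. A call with a gripper value outside its range is refused whole. OPENING is the finger opening in mm, from 0 to 85.4, set as the call begins (- or left out, the last holds). The fingers move at their own pace and stop on an object; FORCE is the grip in N (left out, the last holds). Time passes only in rows, so rows that repeat a pose let the fingers close. It gives the time, the measured TCP pose, the force, the opening and the grip force at its end, in the units of the state.
- ctrl.sense(): the state, without advancing time (a new reading comes with each control period).
- ctrl.capture(name): name is "scene" or "top" or "wrist"; returns a dict with "image" (384x512x3 uint8, red, green, blue), "fx", "fy", "cx", "cy" (pixels), "k1" (the pictures are not rectified: a ray, as slopes to the right and down, at radius r is drawn at 1 + k1 r^2 times it, then the intrinsics apply), "R" (3x3) and "t" (3): a world point X has camera coordinates R X + t. Camera axes: x right, y down, z forward; pixel columns grow to the right and rows downward; lengths in mm; the calibration is good to about 2 mm. A picture is of the moment at which its call begins. There is no depth.
- ctrl.finish_job(): hands the job in; it is judged then, once.
The state is a dict: "time_s": time; "joints": joint angles; "dq": joint speeds; "tau": joint torques, N m; "eef_pos": TCP position; "ee_rot": TCP orientation; "force": force on the tool from outside, world axes, zero at the start; "wrist_torque": the same for the moment, N m; "grip_width": opening from 0.0 (shut) to 1.0 (fully open); "grip_force": force on a finger pad.
Only numpy, scipy, OpenCV 4.12 (cv2) and the standard library are available. Lean on these libraries where they do the work, as an engineer would, in place of code of your own. Each camera call takes 0.05 s, during which the arm holds its last target. There are 200 camera calls.

## Working session

There is one attempt and no reset: what is moved stays moved. The work goes in short steps, Python scripts to look and compute and a shell command to move; the robot and the scene stay as the last step left them, time stands still between calls to the robot, and variables do not carry over. Pictures are saved under pics/ and viewed, at most 10 in all, crops included, and the job is handed in when it is done.

```bash
mkdir -p pics; ls
cat > h.py <<'E'
import numpy as np, cv2
from rig import ctrl
def save(c,name,box=None,scale=1):
    im=c["image"][:,:,::-1].copy()
    if box: im=im[box[1]:box[3],box[0]:box[2]]
    if scale!=1: im=cv2.resize(im,None,fx=scale,fy=scale,interpolation=cv2.INTER_CUBIC)
    cv2.imwrite("pics/"+name,im)
def ray(c,u,v):
    K=np.array([[c["fx"],0,c["cx"]],[0,c["fy"],c["cy"]],[0,0,1.]])
    p=cv2.undistortPoints(np.array([[[u,v]]],float),K,np.array([c["k1"],0,0,0.]))[0,0]
    R=np.array(c["R"]);t=np.array(c["t"])
    d=R.T@np.array([p[0],p[1],1]); return -R.T@t,d/np.linalg.norm(d)
def onz(c,u,v,z):
    o,d=ray(c,u,v); return o+d*(z-o[2])/d[2]
def proj(c,X):
    p=np.array(c["R"])@np.array(X,float)+np.array(c["t"]); s=p[:2]/p[2]; s=s*(1+c["k1"]*(s@s))
    return s*[c["fx"],c["fy"]]+[c["cx"],c["cy"]]
E
python3 - <<'E'
from h import *
import pickle
print(ctrl.sense())
cs={n:ctrl.capture(n) for n in("scene","top","wrist")}
pickle.dump(cs,open("c0.pkl","wb"))
for n,c in cs.items():
    print(n,c["fx"],c["cx"],c["cy"],c["k1"],-np.array(c["R"]).T@np.array(c["t"]))
save(cs["top"],"top0.png",scale=1.5)
save(cs["scene"],"scene0.png",scale=1.5)
E
```

```text
pics
{'time_s': 0.0, 'joints': array([ 9.46618925e-01,  3.13457505e-01,  1.49849399e+00, -5.54859704e-07,
        1.33098981e+00, -2.23358960e-01]), 'dq': array([-0.00015261,  0.0001699 , -0.00066757, -0.00035049,  0.00160038,
        0.00093072]), 'tau': array([-2.74046848e-03, -4.12269831e+01, -2.59729600e+01, -4.26827546e-04,
        4.26739192e-03,  2.93781852e-05]), 'eef_pos': array([204.72372232, 483.24312243, 303.30975193]), 'ee_rot': array([-2.77035210e-04,  1.99070268e-01,  9.79984987e-01, -6.14788070e-04]), 'force': array([ 0.47639517,  0.48624096, -0.22222231]), 'wrist_torque': array([ 0.01432558,  0.01194059, -0.04006562]), 'grip_force': 0.0, 'grip_width': 1.0012504215297893}
scene 428.5603095162866 253.0935841640299 185.83545335282778 -0.029089603383605705 [-97.86758165 457.98523042 501.61234558]
top 369.316664725898 258.62051001163303 192.18957052347542 -0.015525131671743622 [344.16949762  20.9389859  940.18850982]
wrist 307.39816620455525 260.17498640488884 190.66184400285434 -0.06639150912564533 [136.63143545 512.02944339 373.09605835]
```

View pics/top0.png

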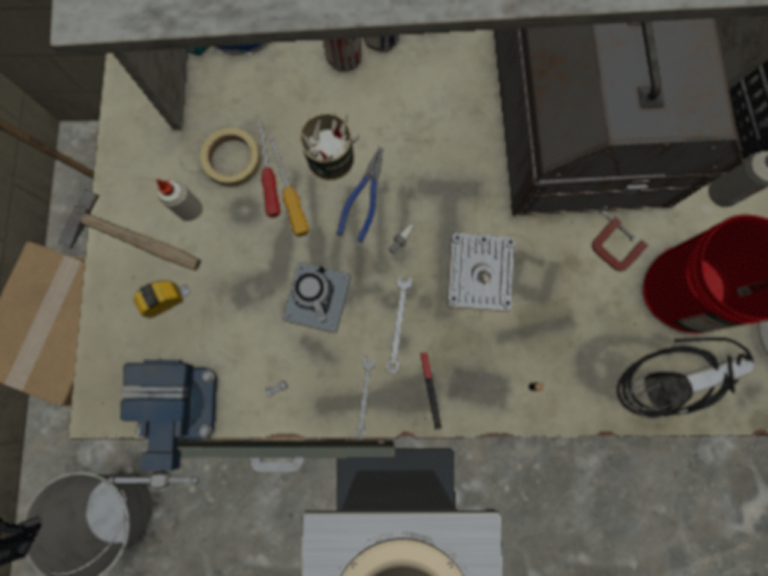

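View pics/scene0.png

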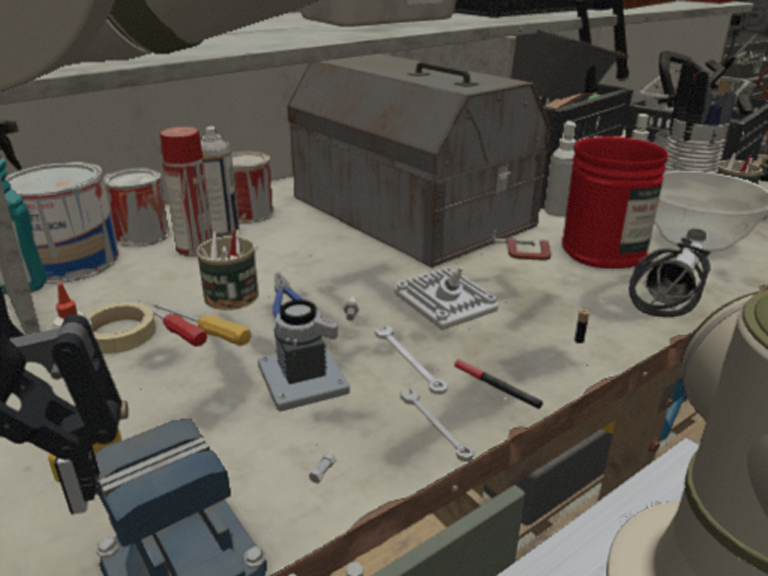

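The top view shows the inspection camera at about (212,197) native pixels, with the lever pointing down-right. The head is at (321,181) with the plug in it, and the spare plug at (268,158). The spanner lies at (267,215) and the union at (184,258). Next I'll enlarge this area.

Run:
```python
from h import *
import pickle
cs=pickle.load(open("c0.pkl","rb"))
a=cs["top"]["image"][150:230,180:350,::-1]
a=cv2.resize(a,None,fx=4.7,fy=4.7,interpolation=cv2.INTER_CUBIC)
cv2.imwrite("pics/crop_top.png",a)
c=cs["top"]
# foot and head masks: bluish/grey vs. bench (yellowish)
im=c["image"].astype(int); hsv=cv2.cvtColor(c["image"],cv2.COLOR_RGB2HSV)
for n,(x0,y0,x1,y1) in dict(cam=(185,170,238,225),head=(293,148,349,212)).items():
    for u,v in [(x0+3,y0+3),((x0+x1)//2,(y0+y1)//2)]: print(n,u,v,im[v,u],hsv[v,u])
print(im[200,195],im[215,222],im[160,305],im[200,338])
```

```text
cam 188 173 [93 91 82] [25 30 93]
cam 211 197 [40 40 41] [120   6  41]
head 296 151 [94 93 83] [27 30 94]
head 321 180 [98 98 95] [30  8 98]
[88 94 97] [ 97 103 106] [111 114 115] [112 115 117]
```

View pics/crop_top.png

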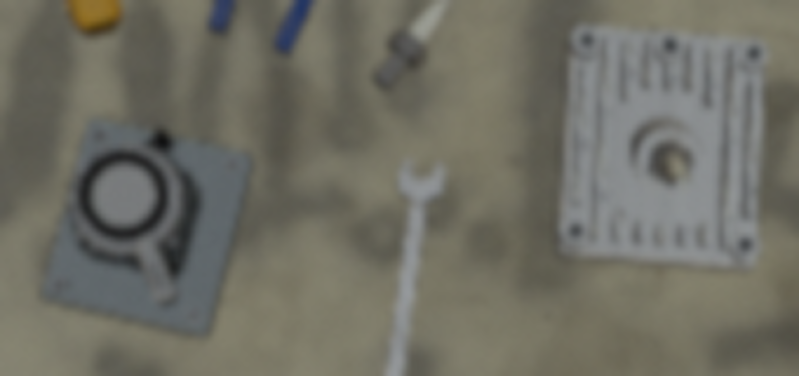

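The enlarged crop shows:
- **Camera:** the foot is a tilted rectangle, the lens ring is centred at crop (124,194), and the lever end is near (163,298).
- **Head:** it is nearly square to the picture. The boss is near (660,150), and the plug leans downward in the image, which is towards the robot.

Run:
```python
from h import *
import pickle
c=pickle.load(open("c0.pkl","rb"))["top"]
f=lambda u,v,z:onz(c,180+(u+.5)/4.7-.5,150+(v+.5)/4.7-.5,z)
im=c["image"].astype(np.int16)
m=((im[...,2]-im[...,0]>=0)).astype(np.uint8)
def rect(x0,y0,x1,y1,z,n):
    k=np.zeros_like(m);k[y0:y1,x0:x1]=m[y0:y1,x0:x1]
    k=cv2.morphologyEx(k,cv2.MORPH_OPEN,np.ones((3,3)))
    cn=max(cv2.findContours(k,cv2.RETR_EXTERNAL,cv2.CHAIN_APPROX_NONE)[0],key=cv2.contourArea)
    W=np.array([onz(c,*p[0],z)[:2] for p in cn],np.float32)
    r=cv2.minAreaRect(W);print(n,r);print(cv2.boxPoints(r).round(1).tolist())
rect(182,165,242,228,16,"foot"); rect(292,148,350,214,10,"head")
print("foot man",[f(*p,16)[:2].round(1).tolist() for p in[(92,120),(250,155),(208,336),(42,297)]])
print("ring",f(124,194,108).round(1),"lever end",f(163,298,102).round(1))
print("head man",[f(*p,10)[:2].round(1).tolist() for p in[(570,25),(765,42),(757,266),(562,252)]])
print("boss",f(663,150,38).round(1),"plugtop",f(672,165,75).round(1))
print("spare",f(400,60,10).round(),"spanner top",f(420,165,4).round())
```

```text
foot ((500.4233093261719, 140.31268310546875), (92.29501342773438, 101.69502258300781), 76.4933853149414)
[[440.20001220703125, 107.30000305175781], [539.0999755859375, 83.5999984741211], [560.5999755859375, 173.3000030517578], [461.79998779296875, 197.10000610351562]]
head ((545.688232421875, -139.82000732421875), (105.03473663330078, 124.31534576416016), 85.18529510498047)
[[479.29998779296875, -186.89999389648438], [603.2000122070312, -197.39999389648438], [612.0, -92.69999694824219], [488.20001220703125, -82.30000305175781]]
foot man [[558.6, 172.3], [538.8, 85.8], [440.2, 107.3], [461.4, 196.6]]
ring [500.2 140.6 108. ] lever end [449.8 121.4 102. ]
head man [[613.3, -90.8], [603.3, -198.8], [477.9, -188.9], [485.9, -83.4]]
boss [ 536.3 -135.2   38. ] plugtop [ 520.6 -133.1   75. ]
spare [594.   4.  10.] spanner top [535.  -7.   4.]
```

```bash
python3 -m creep '[[[10.1,-14.4,0,0,0,8.8],[10.1,-14.4,0,0,0,8.8],[10.1,-14.4,0,0,0,8.8],[10.1,-14.4,0,0,0,8.8],[10.1,-14.4,0,0,0,8.8],[10.1,-14.4,0,0,0,8.8],[10.1,-14.4,0,0,0,8.8],[10.1,-14.4,0,0,0,8.8],[10.1,-14.4,0,0,0,8.8],[10.1,-14.4,0,0,0,8.8],[10.1,-14.4,0,0,0,8.8],[10.1,-14.4,0,0,0,8.8],[10.1,-14.4,-1.2,0,0,8.8],[10.1,-14.4,-2.4,0,0,8.8],[10.1,-14.4,-2.4,0,0,8.8],[10.1,-14.4,-2.4,0,0,8.8],[10.1,-14.4,-2.4,0,0,8.8]]]' 50 30
python3 - <<'E'
from h import *
import pickle
c=ctrl.capture("wrist");pickle.dump(c,open("w1.pkl","wb"));save(c,"w1.png")
s=ctrl.sense();print(s["eef_pos"],s["ee_rot"],s["joints"],s["grip_width"])
for X in([500.3,140.5,108],[460,125,102],[458,124,78]): print(proj(c,X))
E
```

```text
time_s: 1.57
eef_pos: [457.8, 123.6, 245.4]
ee_rot: [0.001, -0.183, 0.983, -0.0]
force: [0.0, 0.9, 0.6]
grip_width: 0.585
grip_force: 0.0
[457.89489906 123.69541464 245.67915401] [ 1.40139283e-03 -1.82846544e-01  9.83140436e-01 -2.46988791e-04] [ 1.61240871e-02  2.58097900e-01  1.73151384e+00 -2.08874918e-05
  1.14913499e+00 -1.92242616e+00] 0.5864143476548066
[260.53336793 262.20740836]
[260.5391096  206.08115386]
[260.235331   193.41948842]
```

View pics/w1.png

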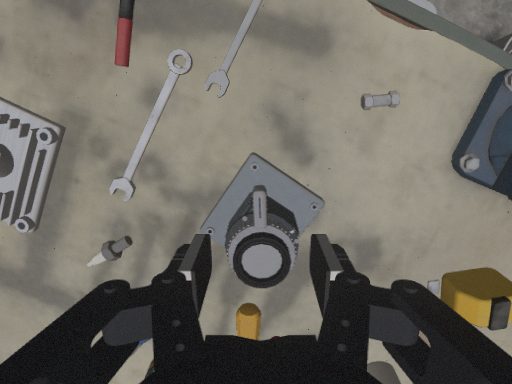

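The wrist view shows the lens at (262,261) and the lever at (260,208), matching the predicted positions to about 2 px. I'll descend and grip the lever.

```bash
python3 -m creep '[[[0,0,-1,0,0,0],[0,0,-2,0,0,0],[0,0,-3,0,0,0],[0,0,-3.7,0,0,0],[0,0,-3.7,0,0,0],[0,0,-3.7,0,0,0]]]' 50 30
python3 -m creep '[[[0,0,0,0,0,0],[0,0,0,0,0,0],[0,0,0,0,0,0],[0,0,0,0,0,0],[0,0,0,0,0,0],[0,0,0,0,0,0],[0,0,0,0,0,0],[0,0,0,0,0,0]]]' 0 30
python3 - <<'E'
from h import *
ctrl_s=ctrl.sense();p=ctrl_s["eef_pos"];print(p,ctrl_s["force"],ctrl_s["wrist_torque"],ctrl_s["grip_width"],ctrl_s["joints"])
# arc rows: about (500.3,140.5)
C=np.array([500.3,140.5]);v=np.array([457.8,123.6])-C
for a in list(range(6,66,6))+[62,64]:
    t=-np.radians(a);R=np.array([[np.cos(t),-np.sin(t)],[np.sin(t),np.cos(t)]])
    print(a,((R@v-v)/25).round(2),-a/5)
E
```

```text
time_s: 2.12
eef_pos: [457.9, 123.6, 152.5]
ee_rot: [0.001, -0.183, 0.983, -0.0]
force: [0.6, -0.4, -0.1]
grip_width: 0.59
grip_force: 0.0
time_s: 2.78
eef_pos: [457.7, 123.7, 152.6]
ee_rot: [0.001, -0.183, 0.983, 0.0]
force: [-2.3, 1.5, 6.8]
grip_width: 0.11
grip_force: 30.1
[457.70816523 123.6615842  152.59542624] [-2.26096489  1.5145347   6.76286169] [0.30452707 0.30057469 0.20955767] 0.1102239013549481 [ 1.59199963e-02  3.89807408e-01  1.83225568e+00  4.10123772e-04
  9.17693141e-01 -1.92282422e+00]
6 [-0.06  0.18] -1.2
12 [-0.1   0.37] -2.4
18 [-0.13  0.56] -3.6
24 [-0.13  0.75] -4.8
30 [-0.11  0.94] -6.0
36 [-0.07  1.13] -7.2
42 [-0.02  1.31] -8.4
48 [0.06 1.49] -9.6
54 [0.15 1.65] -10.8
60 [0.26 1.81] -12.0
62 [0.31 1.86] -12.4
64 [0.35 1.91] -12.8
```

Gripped: the opening is 9.4 mm, against a 10 mm lever. Now I'll turn it along the arc to about 63 degrees.

```bash
python3 -m creep '[[[-0.06,0.18,0,0,0,-1.2],[-0.1,0.37,0,0,0,-2.4],[-0.13,0.56,0,0,0,-3.6],[-0.13,0.75,0,0,0,-4.8],[-0.11,0.94,0,0,0,-6.0],[-0.07,1.13,0,0,0,-7.2],[-0.02,1.31,0,0,0,-8.4],[0.06,1.49,0,0,0,-9.6],[0.15,1.65,0,0,0,-10.8],[0.26,1.81,0,0,0,-12.0],[0.31,1.86,0,0,0,-12.4],[0.33,1.88,0,0,0,-12.6],[0.33,1.88,0,0,0,-12.6],[0.33,1.88,0,0,0,-12.6],[0.33,1.88,0,0,0,-12.6]]]'
python3 - <<'E'
from h import *
s=ctrl.sense();print(s["eef_pos"],s["ee_rot"],s["force"],s["wrist_torque"],s["grip_width"])
d=s["eef_pos"][:2]-[500.3,140.5];print(np.degrees(np.arctan2(d[1],d[0])),np.hypot(*d))
E
```

```text
time_s: 4.03
eef_pos: [465.5, 171.5, 152.6]
ee_rot: [0.0, 0.358, 0.934, 0.001]
force: [-4.0, 8.6, 7.7]
grip_width: 0.109
grip_force: 35.8
[465.45006735 171.50670656 152.60344963] [3.28118594e-05 3.57539103e-01 9.33897601e-01 1.02918302e-03] [-3.99726889  8.5583545   7.70020475] [1.24237451 0.73735842 0.55207334] 0.10850941453227175
138.33984812382795 46.6469040534572
```

```bash
python3 -m creep '[[[0.04,0.05,0,0,0,-0.4],[0.08,0.09,0,0,0,-0.8],[0.12,0.13,0,0,0,-1.2],[0.12,0.13,0,0,0,-1.2],[0.12,0.13,0,0,0,-1.2]]]'
python3 - <<'E'
from h import *
import pickle
s=ctrl.sense();print(s["eef_pos"],s["ee_rot"],s["force"],s["wrist_torque"],s["grip_width"])
d=s["eef_pos"][:2]-[500.3,140.5];print(np.degrees(np.arctan2(d[1],d[0])),np.hypot(*d))
c=ctrl.capture("wrist");pickle.dump(c,open("w2.pkl","wb"))
E
```

```text
time_s: 4.45
eef_pos: [466.3, 172.6, 152.5]
ee_rot: [-0.002, 0.404, 0.915, -0.004]
force: [-20.4, -12.6, 22.9]
grip_width: 0.11
grip_force: 77.3
[466.31991684 172.57448958 152.51566252] [-0.00223622  0.40408566  0.91471118 -0.0036378 ] [-20.40648022 -12.64850448  22.89976651] [-2.0394325   3.2295888   1.59209891] 0.1101209042245609
136.65245479535423 46.72706853496737
```

The reaction is about 24 N along the tangent and the lever no longer advances, so it is at the hard stop. Now I'll release, lift and work out the next turn.

```bash
python3 -m creep '[[[0,0,0,0,0,0],[0,0,0,0,0,0],[0,0,0,0,0,0],[0,0,0,0,0,0],[0,0,1,0,0,0],[0,0,2.5,0,0,0],[0,0,4,0,0,0],[0,0,4,0,0,0]]]' 45 30
python3 - <<'E'
from h import *
from scipy.spatial.transform import Rotation as Ro
s=ctrl.sense();q=s["ee_rot"];R0=Ro.from_quat([q[1],q[2],q[3],q[0]])
yaw=np.radians(-4.84);H=Ro.from_euler('z',yaw).as_matrix()
a=H@[-.4226,0,.9063];y=H[:,1];z=-a;x=np.cross(y,z)
T=Ro.from_matrix(np.c_[x,y,z])
print("rot units",np.degrees((T*R0.inv()).as_rotvec())/5)
P=np.array([536.3,-135.2,38])+175*a;print(P,(P-s["eef_pos"])/25,s["eef_pos"],s["force"])
c=ctrl.capture("top")
im=c["image"][150:230,180:260,::-1];cv2.imwrite("pics/t2.png",cv2.resize(im,None,fx=6,fy=6,interpolation=cv2.INTER_CUBIC))
E
```

```text
time_s: 5.17
eef_pos: [470.6, 174.1, 258.0]
ee_rot: [0.005, 0.406, 0.914, 0.003]
force: [-0.2, 0.7, -0.3]
grip_width: 0.532
grip_force: 0.0
rot units [-2.34035575 -4.46447983  8.46189057]
[ 462.60870887 -128.96015735  196.6025    ] [ -0.31925043 -12.12190472  -2.45747162] [470.58996961 174.08746058 258.03929045] [-0.2031125   0.68739463 -0.28835562]
```

```bash
python3 -m creep '[[[0,-1.6,0,-0.3,-0.6,1.2],[0,-3.2,0,-0.6,-1.2,2.4],[-0.1,-4.8,0,-0.9,-1.8,3.6],[-0.1,-6.4,0,-1.3,-2.5,4.8],[-0.2,-8,0,-1.6,-3.1,6],[-0.2,-9.6,-0.5,-2,-3.7,7.2],[-0.2,-11.2,-1.2,-2.3,-4.4,8.4],[-0.2,-12.1,-2,-2.34,-4.46,8.46],[-0.2,-12.1,-2.2,-2.34,-4.46,8.46],[-0.2,-12.1,-2.2,-2.34,-4.46,8.46],[-0.2,-12.1,-2.2,-2.34,-4.46,8.46],[-0.2,-12.1,-2.2,-2.34,-4.46,8.46],[-0.2,-12.1,-2.2,-2.34,-4.46,8.46]]]' 45
python3 - <<'E'
from h import *
import pickle
s=ctrl.sense();print(s["eef_pos"],s["ee_rot"],s["joints"])
c=ctrl.capture("wrist");pickle.dump(c,open("w3.pkl","wb"));save(c,"w3.png",scale=1.5)
c2=ctrl.capture("top");pickle.dump(c2,open("t3.pkl","wb"))
a=np.array([-.4216,.0357,.906])
for d in(0,8.5,41): print(d,proj(c,np.array([536.3,-135.2,38])+d*a)*1.5)
E
```

```text
time_s: 6.3
eef_pos: [463.6, -128.3, 196.2]
ee_rot: [0.212, 0.043, 0.976, -0.013]
force: [0.6, -0.2, -0.3]
grip_width: 0.529
grip_force: 0.0
[ 463.56049995 -128.32703317  196.22044701] [ 0.21223299  0.04268579  0.97619338 -0.0134749 ] [-0.59072504  0.21344006  1.99457885  0.36080594  0.57924473 -2.34202856]
0 [391.8019162  287.90984084]
8.5 [391.71426394 292.42466005]
41 [391.31794337 312.82555648]
```

View pics/w3.png

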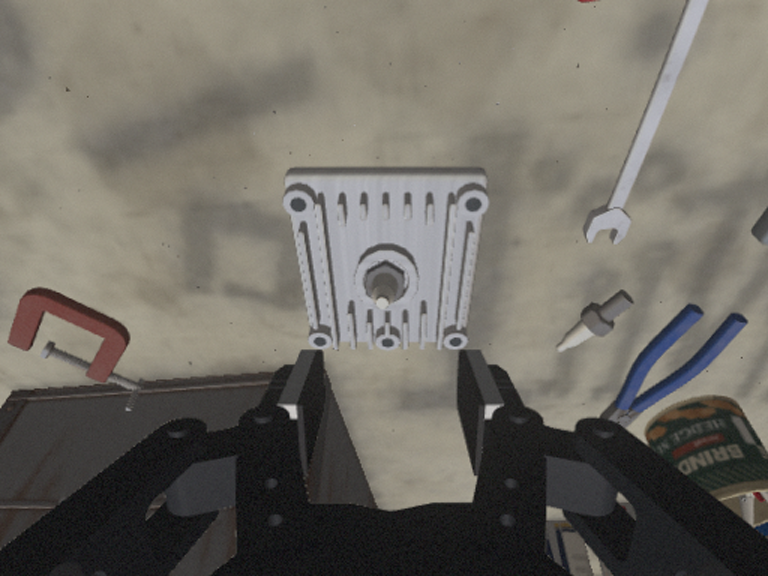

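View pics/t2.png

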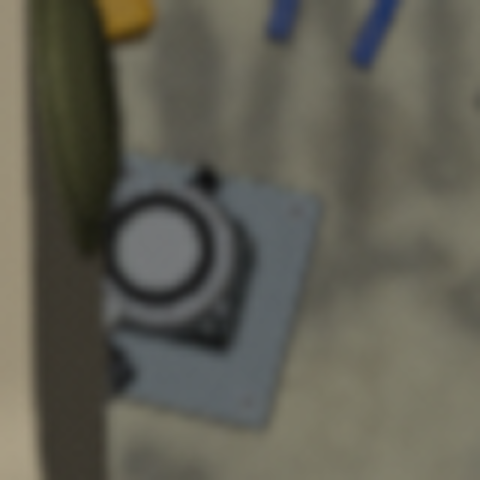

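The wrist view, at 1.5x, shows the boss circle centred at about (387,273), the hexagon at (385,278) and the plug's terminal at (382,302). The head's edges are square to the image. The top crop has the lever out of its start position, but the arm hides its end; I'll check it in a later top image.

Run:
```python
from h import *
import pickle
from scipy.spatial.transform import Rotation as Ro
c=pickle.load(open("w3.pkl","rb"));t=pickle.load(open("t3.pkl","rb"))
f=lambda u,v,z:onz(c,(u+.5)/1.5-.5,(v+.5)/1.5-.5,z)
B=f(387,273,38);Tm=f(382,302,38+41*.906);Hx=f(385,279,38+8.5*.906)
print(B,Tm,Hx)
e=[f(*p,28) for p in[(298,204),(473,204),(320,341),(456,341)]]
print("bolts",[x[:2].round(1).tolist() for x in e])
d=e[1]-e[0];print("yaw from bolts",np.degrees(np.arctan2(d[0],-d[1])),np.linalg.norm(d),np.linalg.norm(e[3]-e[2]))
s=ctrl.sense();q=s["ee_rot"];R=Ro.from_quat([q[1],q[2],q[3],q[0]]).as_matrix();print("tool y",R[:,1],"z",R[:,2])
a=np.array([-.4216,.0357,.906])
print("axis from pts",(Tm-B)/np.linalg.norm(Tm-B))
# top-view check
im=t["image"][150:230,180:350,::-1]
cv2.imwrite("pics/t3.png",cv2.resize(im,None,fx=4.7,fy=4.7,interpolation=cv2.INTER_CUBIC))
w=s["eef_pos"];print("offset of TCP axis at boss", R.T@(B-w), "term",R.T@(Tm-w))
```

```text
[ 525.2055556  -136.95636375   38.        ] [ 511.54954869 -137.47972443   75.146     ] [ 522.81655939 -137.67910085   45.701     ]
bolts [[484.6, -178.4], [492.1, -90.5], [587.1, -186.8], [594.3, -98.7]]
yaw from bolts 175.09016843914196 88.21085699037751 88.44847074962591
tool y [ 0.0878107   0.99609745 -0.0088965 ] z [ 0.41427154 -0.04463911 -0.909058  ]
axis from pts [-0.34502188 -0.01322282  0.9385015 ]
offset of TCP axis at boss [  9.82334177  -2.09708135 170.14183982] term [  6.68049155  -4.14801234 130.74003882]
```

View pics/t3.png

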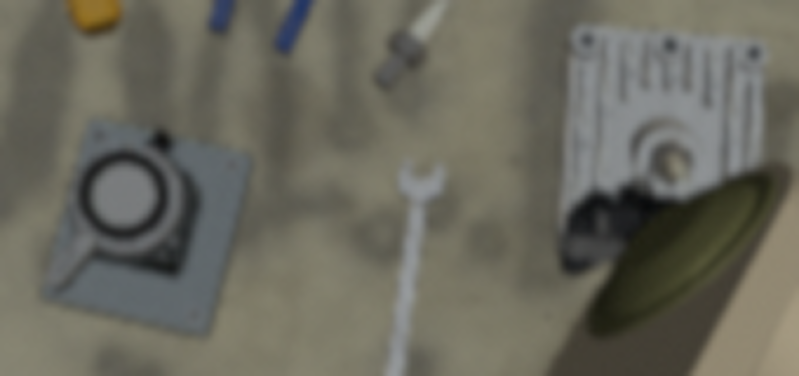

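The top view shows the lever now at about crop (65,283). That could be a few degrees short of the mark, so I'll measure it by differencing the two top images.

Run:
```python
from h import *
import pickle
c0=pickle.load(open("c0.pkl","rb"))["top"];c3=pickle.load(open("t3.pkl","rb"))
d=c3["image"].astype(float).mean(2)-c0["image"].astype(float).mean(2)
# polar profile at z=102 about axis, radii 36..52
C=np.array([500.3,140.5])
for n,c in(("start",c0),("now",c3)):
    g=c["image"].astype(np.float32).mean(2); A=np.arange(120,225,1.5);pr=[]
    for a in A:
        v=[]
        for r in np.arange(34,50,2):
            u=proj(c,[C[0]+r*np.cos(np.radians(a)),C[1]+r*np.sin(np.radians(a)),102])
            v.append(cv2.getRectSubPix(g,(1,1),(float(u[0]),float(u[1])))[0,0])
        pr.append(np.mean(v))
    print(n);print(" ".join(f"{a:.0f}:{p:.0f}" for a,p in zip(A,pr)))
```

```text
start
120:100 122:99 123:98 124:98 126:98 128:99 129:100 130:100 132:101 134:101 135:101 136:100 138:100 140:99 141:99 142:98 144:98 146:98 147:98 148:98 150:97 152:97 153:97 154:97 156:97 158:97 159:97 160:97 162:98 164:97 165:97 166:97 168:97 170:97 171:97 172:97 174:97 176:97 177:97 178:97 180:96 182:95 183:94 184:93 186:91 188:90 189:90 190:89 192:91 194:93 195:95 196:98 198:101 200:102 201:102 202:102 204:103 206:101 207:96 208:87 210:76 212:65 213:56 214:52 216:51 218:53 219:57 220:60 222:64 224:67
now
120:101 122:100 123:99 124:98 126:97 128:98 129:98 130:99 132:101 134:102 135:104 136:105 138:105 140:105 141:105 142:102 144:97 146:90 147:84 148:81 150:81 152:85 153:89 154:93 156:95 158:97 159:97 160:98 162:98 164:97 165:97 166:98 168:97 170:97 171:98 172:98 174:98 176:98 177:97 178:97 180:96 182:95 183:94 184:93 186:92 188:90 189:89 190:87 192:85 194:83 195:81 196:78 198:76 200:73 201:70 202:67 204:63 206:59 207:56 208:53 210:51 212:50 213:49 214:49 216:51 218:54 219:57 220:61 222:64 224:67
```

Run:
```python
from h import *
import pickle
w=pickle.load(open("w3.pkl","rb"));t=pickle.load(open("t3.pkl","rb"))
def tri(pw,pt):
    o1,d1=ray(w,*((np.array(pw)+.5)/1.5-.5)); o2,d2=ray(t,*((np.array(pt)+.5)/4.7-.5+[180,150]))
    s=np.linalg.lstsq(np.c_[d1,-d2],o2-o1,rcond=None)[0]
    a=o1+s[0]*d1;b=o2+s[1]*d2;return ((a+b)/2).round(1),np.linalg.norm(a-b).round(1)
for n,p,q in[("b1",(456,341),(588,40)),("b2",(320,341),(754,52)),("bm",(388,341),(670,45)),("b3",(473,204),(575,231)),("b4",(298,204),(745,244)),("term",(382,302),(674,161))]: print(n,tri(p,q))
```

```text
b1 (array([601.1, -98.5,  22.1]), np.float64(0.9))
b2 (array([ 594.5, -189.5,   21.2]), np.float64(0.7))
bm (array([ 598.7, -143.7,   20.8]), np.float64(0.5))
b3 (array([495.5, -89.5,  22.3]), np.float64(0.5))
b4 (array([ 488.1, -180.2,   22. ]), np.float64(0.1))
term (array([ 526. , -138.2,   59.4]), np.float64(2.3))
```

Run:
```python
from h import *
import pickle
w=pickle.load(open("w3.pkl","rb"));c0=pickle.load(open("c0.pkl","rb"))
def cr(c,x,y,W,H,k):
    im=cv2.resize(c["image"][y:y+H,x:x+W,::-1],None,fx=k,fy=k,interpolation=cv2.INTER_CUBIC)
    im=cv2.convertScaleAbs(im,alpha=1.4)
    for u in range(x,x+W,10): cv2.putText(im,str(u),((u-x)*k,9),0,.3,(0,0,255),1);im[::6,(u-x)*k]=(0,0,255)
    for v in range(y,y+H,10): cv2.putText(im,str(v),(0,(v-y)*k+4),0,.3,(0,0,255),1);im[(v-y)*k,::6]=(0,0,255)
    return im
A=cr(w,230,155,50,50,8);B=cr(c0["top"],300,160,40,40,10);C=cr(c0["scene"],280,165,50,50,8)
cv2.imwrite("pics/comp.png",np.vstack([np.hstack([A[:, :400],B]),np.hstack([C[:200*2],np.zeros((400,400,3),np.uint8)])])[:600])
cv2.imwrite("pics/comp.png",cv2.resize(np.hstack([A,B]),(800,400)));cv2.imwrite("pics/comps.png",C)
```

```text
(no output)
```

View pics/comp.png

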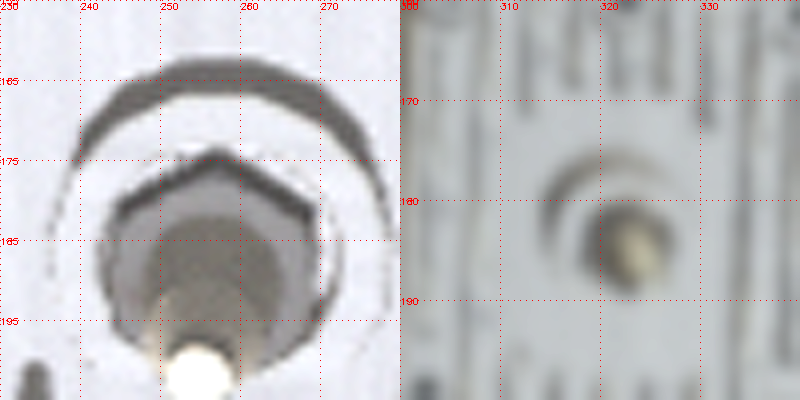

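View pics/comps.png

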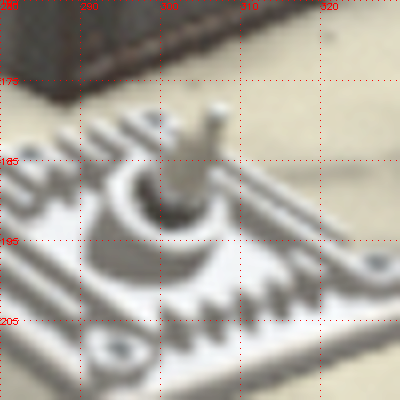

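The composite shows these native pixels:

| Point | Wrist | Top | Scene |
|---|---|---|---|
| Hexagon centre | (256,188) | (322.5,184.5) | – |
| Terminal | (254.5,201) | (324,186) | (306.5,179) |
| Boss centre | (257,188) | – | – |

The hexagon has a vertex at the top, so its flats face left and right.

Run:
```python
from h import *
import pickle
from scipy.spatial.transform import Rotation as Ro
w=pickle.load(open("w3.pkl","rb"));c0=pickle.load(open("c0.pkl","rb"));t=c0["top"];sc=c0["scene"]
def tri(*L):
    A=[];b=[]
    for c,p in L:
        o,d=ray(c,*p);M=np.eye(3)-np.outer(d,d);A.append(M);b.append(M@o)
    X=np.linalg.solve(sum(A),sum(b));return X.round(1),[(proj(c,X)-p).round(1).tolist() for c,p in L]
print("hex",tri((w,(256,188)),(t,(322.5,184.5))))
print("term",tri((w,(254.5,201)),(t,(324,186)),(sc,(306.5,179))))
print("term ws",tri((w,(254.5,201)),(sc,(306.5,179))))
B=onz(w,257,188,38);Tm=onz(w,254.5,201,75.1);Hx=onz(w,256,188,38+6*.906);print(B,Tm,Hx)
s=ctrl.sense();q=s["ee_rot"];R=Ro.from_quat([q[1],q[2],q[3],q[0]]).as_matrix()
for X in(B,Tm,Hx): print(R.T@(X-s["eef_pos"]))
```

```text
hex (array([ 527.7, -138.7,   42.6]), [[-0.1, 0.0], [-0.0, 0.0]])
term (array([ 517. , -138.1,   70.6]), [[0.1, 1.5], [0.4, 0.5], [-0.5, 0.3]])
term ws (array([ 514.8, -137.7,   72. ]), [[0.2, 0.5], [0.1, 0.1]])
[ 531.7016893  -138.26155081   38.        ] [ 511.43600206 -137.46907344   75.1       ] [ 526.96345059 -138.52307946   43.436     ]
[  3.8390694   -2.82674482 172.89126552]
[  6.80332769  -4.14696429 130.7343409 ]
[  5.84706305  -3.55168224 165.99838321]
```

```bash
python3 -m creep '[[[-0.19,-0.12,-0.08,0,0,0],[0.15,-0.14,-0.8,0,0,0],[0.5,-0.18,-1.6,0,0,0],[0.8,-0.22,-2.25,0,0,0],[1.05,-0.25,-2.8,0,0,0],[1.14,-0.26,-2.99,0,0,0],[1.14,-0.26,-2.99,0,0,0],[1.14,-0.26,-2.99,0,0,0]]]' 32 30
python3 -m creep '[[[0.05,-0.005,-0.11,0,0,0],[0.1,-0.01,-0.22,0,0,0],[0.15,-0.015,-0.33,0,0,0],[0.18,-0.02,-0.4,0,0,0],[0.18,-0.02,-0.4,0,0,0]]]'
python3 - <<'E'
from h import *
from scipy.spatial.transform import Rotation as Ro
s=ctrl.sense();q=s["ee_rot"];R=Ro.from_quat([q[1],q[2],q[3],q[0]]).as_matrix()
print(s["eef_pos"],s["force"],s["wrist_torque"],s["grip_width"]*85.4)
print("boss in tool",R.T@(np.array([531,-138.3,38])-s["eef_pos"]))
c=ctrl.capture("wrist");save(c,"w4.png",scale=1.5)
E
```

```text
time_s: 7.07
eef_pos: [492.0, -135.2, 122.1]
ee_rot: [0.213, 0.042, 0.976, -0.014]
force: [0.2, -0.2, -0.6]
grip_width: 0.375
grip_force: 0.0
time_s: 7.48
eef_pos: [496.6, -135.8, 111.4]
ee_rot: [0.212, 0.043, 0.976, -0.014]
force: [-0.2, -0.0, 0.6]
grip_width: 0.37
grip_force: 0.0
[ 496.59648732 -135.81935809  111.39702795] [-0.18436002 -0.00551827  0.6066635 ] [-0.00603759  0.20638723  0.00590683] 31.56077307273262
boss in tool [-0.83200191  1.21662623 81.08456434]
```

View pics/w4.png

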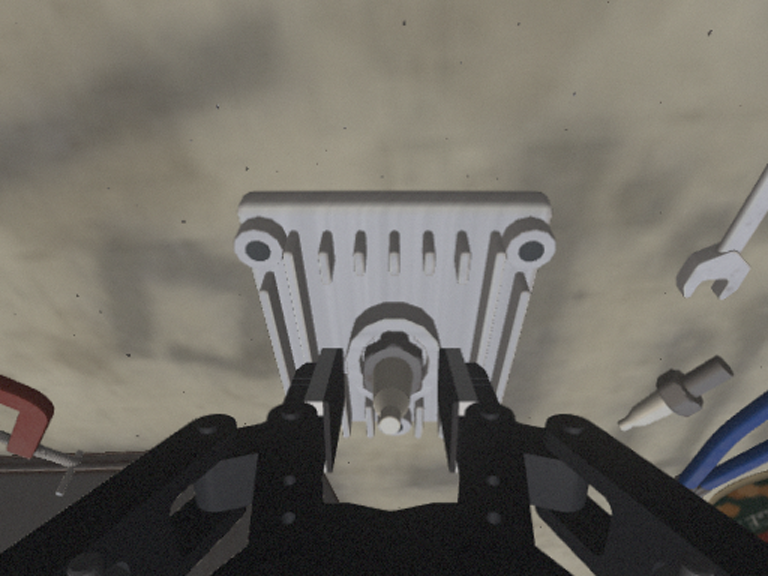

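The fingers straddle the plug and are centred on it (inner faces at columns 343 and 440, hexagon at 393). I'll advance the last few millimetres, watching for contact.

```bash
for i in 1; do python3 -m creep '[[[0.03,0,-0.07,0,0,0],[0.07,-0.01,-0.15,0,0,0],[0.1,-0.01,-0.22,0,0,0],[0.1,-0.01,-0.22,0,0,0],[0.1,-0.01,-0.22,0,0,0]]]'; done
python3 -m creep '[[[0.015,0,-0.035,0,0,0],[0.03,0,-0.07,0,0,0],[0.03,0,-0.07,0,0,0]]]'
```

```text
time_s: 7.95
eef_pos: [499.1, -136.1, 106.0]
ee_rot: [0.212, 0.043, 0.976, -0.014]
force: [0.0, -0.2, -0.7]
grip_width: 0.377
grip_force: 0.0
time_s: 8.2
eef_pos: [499.9, -136.1, 104.3]
ee_rot: [0.213, 0.043, 0.976, -0.014]
force: [0.5, 0.0, 0.7]
grip_width: 0.375
grip_force: 0.0
```

```bash
python3 -m creep '[[[0.015,0,-0.035,0,0,0],[0.03,0,-0.07,0,0,0],[0.03,0,-0.07,0,0,0]]]'
python3 -m creep '[[[0.015,0,-0.035,0,0,0],[0.03,0,-0.07,0,0,0],[0.03,0,-0.07,0,0,0]]]'
```

```text
time_s: 8.45
eef_pos: [500.6, -136.1, 103.0]
ee_rot: [0.213, 0.042, 0.976, -0.014]
force: [-6.0, -0.1, 8.1]
grip_width: 0.372
grip_force: 4.7
time_s: 8.7
eef_pos: [500.9, -136.1, 102.5]
ee_rot: [0.213, 0.042, 0.976, -0.014]
force: [-25.1, 1.5, 33.3]
grip_width: 0.376
grip_force: 21.2
```

```bash
python3 -m creep '[[[-0.04,0.005,0.09,0,0,0],[-0.083,0.01,0.18,0,0,0],[-0.083,0.01,0.18,0,0,0],[-0.083,0.01,0.18,0,0,0]]]'
python3 -m creep '[[[0,0,0,0,0,0],[0,0,0,0,0,0],[0,0,0,0,0,0],[0,0,0,0,0,0],[0,0,0,0,0,0],[0,0,0,0,0,0],[0,0,0,0,0,0]]]' 0 50
```

```text
time_s: 9.03
eef_pos: [499.3, -135.9, 105.3]
ee_rot: [0.213, 0.043, 0.976, -0.014]
force: [0.6, -0.5, 0.2]
grip_width: 0.378
grip_force: 0.0
time_s: 9.62
eef_pos: [499.2, -135.8, 105.3]
ee_rot: [0.213, 0.043, 0.976, -0.014]
force: [-2.1, 0.7, 3.6]
grip_width: 0.21
grip_force: 48.7
```

```bash
python3 -m creep '[[[-0.1,0.01,0.22,0,0,0],[-0.2,0.02,0.44,0,0,0],[-0.3,0.03,0.66,0,0,0],[-0.4,0.04,0.88,0,0,0],[-0.5,0.055,1.1,0,0,0],[-0.6,0.065,1.32,0,0,0],[-0.7,0.075,1.54,0,0,0],[-0.85,0.09,1.86,0,0,0],[-1,0.11,2.18,0,0,0],[-1,0.11,2.18,0,0,0],[-1,0.11,2.18,0,0,0],[-1,0.11,2.18,0,0,0]]]'
python3 - <<'E'
from h import *
import pickle
c=ctrl.capture("wrist");pickle.dump(c,open("w5.pkl","wb"));sc=ctrl.capture("scene");pickle.dump(sc,open("s5.pkl","wb"))
print(ctrl.sense()["force"],ctrl.sense()["eef_pos"])
E
```

```text
time_s: 10.62
eef_pos: [474.2, -133.1, 159.8]
ee_rot: [0.213, 0.043, 0.976, -0.014]
force: [0.4, 0.2, -1.2]
grip_width: 0.21
grip_force: 49.0
[-0.15765557  0.1283926  -0.7032255 ] [ 474.21971103 -133.05652692  159.54237851]
```

Gripped at 17.9 mm with the width holding, so the plug came out. Next I'll raise it and swing upright, then carry it over the lens.

```bash
python3 -m creep '[[[0,0,0.5,0,0,0],[0,0,1.2,0,0,0],[0.1,0,2,0.06,0.5,0],[0.2,0,2.8,0.12,1.1,0],[0.35,0,3.6,0.2,1.8,0],[0.5,0,4.4,0.28,2.6,0],[0.65,0,5.1,0.37,3.4,0],[0.8,0,5.6,0.45,4.2,0],[0.95,0,5.73,0.51,4.7,0],[1.04,0,5.73,0.53,4.89,0],[1.04,0,5.73,0.53,4.89,0],[1.04,0,5.73,0.53,4.89,0]]]'
python3 -m creep '[[[0,0.4,0,0,0,0],[0,1,0,0,0,0],[0,1.8,0,0,0,0],[0,2.6,0,0,0,0],[0,3.4,0,0,0,0],[0,4.2,0,0,0,0],[0,5,0,0,0,0],[0,5.8,0,0,0,0],[0,6.6,0,0,0,0],[0,7.4,0,0,0,0],[0,8.2,0,0,0,0],[0,9,0,0,0,0],[0,9.8,0,0,0,0],[0,10.4,0,0,0,0],[0,10.8,0,0,0,0],[0,10.94,0,0,0,0],[0,10.94,0,0,0,0],[0,10.94,0,0,0,0],[0,10.94,0,0,0,0]]]'
python3 - <<'E'
from h import *
import pickle
s=ctrl.sense();print(s["eef_pos"],s["ee_rot"],s["force"])
sc=ctrl.capture("scene");pickle.dump(sc,open("s6.pkl","wb"));w=ctrl.capture("wrist");pickle.dump(w,open("w6.pkl","wb"))
for z in(208,229,237.5,270,108): print(z,proj(sc,[500.3,140.5,z]).round(1),proj(w,[500.3,140.5,z]).round(1))
# scene: per-row brightness profile near expected plug column
u,v=proj(sc,[500.3,140.5,208]);u=int(u);g=sc["image"].astype(int)
for r in range(int(v)-32,int(v)+16,2): print(r," ".join("%3d"%x for x in g[r,u-16:u+17].mean(1)))
E
```

```text
time_s: 11.72
eef_pos: [500.1, -133.0, 302.1]
ee_rot: [-0.0, 0.043, 0.999, 0.0]
force: [-0.3, 1.0, -0.4]
grip_width: 0.21
grip_force: 48.9
time_s: 13.3
eef_pos: [500.3, 139.7, 303.1]
ee_rot: [0.0, 0.044, 0.999, -0.0]
force: [-1.1, 0.1, -0.1]
grip_width: 0.208
grip_force: 49.0
[500.27670387 139.73224255 303.10917932] [ 9.78551481e-05  4.39318221e-02  9.99034520e-01 -1.15140884e-04] [-1.09356725  0.0618442  -0.10431425]
208 [196.  154.9] [261.4 230.3]
229 [195.2 143.4] [261.6 247. ]
237.5 [194.9 138.7] [261.7 255. ]
270 [193.6 120.1] [262.1 295.2]
108 [199.4 205.5] [260.9 184.2]
122  45  23  20  19  16  18  21  14  13  24  65 122 155 145 106  98 100  88  31  18  16  26  42  77 104 108  86  31  25  52  66  65  63
124  52  23  18  22  23  20  26  47  88 112 117 104 113 142 132 134 126 110  62  15  17  17  14  44  67  77  63  29  18  42  64  62  63
126  55  42  23  19  22  21  17  36  62  77  78  62  70 115 134 139 142 140 120  60  17  14  15  35  59  75  61  33  22  42  63  61  63
128  76  73  39  32  18  22  20  35  58  74  72  66  64  99 124 121 118 114  95  49   9  17  11  32  60  75 
[... 2047 characters left out ...]
 155 154 154 154 153
160 162 161 162 162 163 162 162 163 164 163 164 162 164 162 162 162 163 162 161 163 163 163 162 160 160 158 157 157 156 156 156 156 156
162 162 163 163 163 163 163 163 164 164 165 166 165 165 164 162 162 162 161 161 161 161 160 160 158 158 158 157 158 159 158 159 159 158
164 164 162 163 162 163 165 164 164 164 163 164 164 164 162 164 165 163 163 162 160 159 158 157 157 158 159 160 160 162 161 160 160 159
166 164 165 164 163 163 164 164 164 165 165 163 163 165 163 163 162 161 161 161 162 160 160 160 161 160 161 159 158 157 156 156 155 159
168 160 159 159 158 159 159 160 163 163 161 163 163 161 159 158 154 153 152 152 155 156 159 159 158 156 155 153 153 154 155 157 159 160
```

The scene image shows the plug hanging upright. Its end is at (195.8,155.5), against an expected (196,154.9). I'll let it settle briefly and hand it in.

```bash
python3 -m creep '[[[0,0,0,0,0,0],[0,0,0,0,0,0],[0,0,0,0,0,0],[0,0,0,0,0,0],[0,0,0,0,0,0],[0,0,0,0,0,0]]]'
python3 -c "
from rig import ctrl
print(ctrl.finish_job())"
```

```text
time_s: 13.9
eef_pos: [500.3, 140.4, 303.1]
ee_rot: [0.0, 0.044, 0.999, -0.0]
force: [-0.4, -0.3, -0.5]
grip_width: 0.211
grip_force: 49.0
the job is handed in; nothing more can be done
None
```

The job is handed in at 13.9 s: the collar was turned to its hard stop (about 1.27 rad by image), and the plug was pulled and held upright over the lens, its end about 100 mm above the rim; the hand-in returned no verdict.

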